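# Find the heavy side of a balancing-stand rotor and hold it down

## Robot

A 6-joint arm with a two-finger parallel gripper is mounted at the origin on the work surface. World frame = base frame: x ahead of the robot, y to its left, z up, the work surface at z = 0. Lengths are in m, angles in rad, forces in N, time in s.
With the tool pointing down it reaches from about 0.275 to 0.75 m from the base axis. Payload 10.2 kg.
Tool frame: the origin (TCP) lies at the very end of the fingers, on their centre line; the grasp point (between the pads) lies 19 mm behind it; z points along the fingers, y is the line along which they close (so a half turn about z gives the same grasp; the last joint's range is limited). The gripper opens to 88 mm and grips with 3 to 60 N. Pads are 18 mm wide; open, the fingers measure 123 mm over their backs; the gripper's body (75 mm by 187 mm) begins 45 mm behind the grasp point.
Start: joints at [-1.572, 0.313, 1.498, -0, 1.331, -0.223], TCP at [0.115, -0.512, 0.204] pointing down, gripper open.
Joint ranges: [-2.94, 2.94], [-0.97, 2.17], [0.19, 2.56], [-1.23, 4.37], [0.02, 3.11], [-2.88, 2.88]. Speed limits (rad/s): [2.39, 2.39, 3.01, 3.14, 3.14, 3.14].

## Interface

Orientations are given as a 3x3 rotation matrix whose columns are the frame's x, y, z axes.
In Python, from rig import r gives the robot as it stands.
- The arm moves only by the tool apply_moves, never from a script. Its argument "steps" is a list of rows, each an object of numbers: "x", "y", "z": the shift along the tool's x, y, z in cm; "turn": the turn about the tool's z in rad; "hand": the finger opening in cm, from 0 to 8.81. In form: [{"x": .., "y": .., "z": .., "turn": .., "hand": ..}, ...]. A call has 1 to 10 rows; each row is the pose to reach, as a shift and turn from the pose commanded when the call began, along the tool's axes at that moment; what a row does not reach only later rows make up. A row lasts 1/12 s, in which the tool goes at most 41.7 mm and 7.16 degrees, less where a joint would pass 70% of its speed; a pose out of reach is approached as far as the arm can. A call with a gripper value outside its range is refused whole. The fingers move at their own pace and stop on an object; "newtons" is the grip in N (left out, the last holds). Time passes only in rows, so rows that repeat a pose let the fingers close. It gives the time, the measured TCP pose, the force, the opening and the grip force at its end, in the units of the state.
- r.observe(): the state, without advancing time (a new reading comes with each control period).
- r.read_camera(name): name is "scene" or "top"; returns a dict with "pixels" (400x640x3 uint8, blue, green, red), "mtx" (3x3 intrinsics, pixels), "eye" and "rotation" of the camera in the world. Camera axes: x right, y down, z forward; pixel columns grow to the right and rows downward; lengths in m; the calibration is good to about 2 mm. A picture is of the moment at which its call begins. There is no depth.
- r.job_done(): hands the job in; it is judged then, once.
The state is a dict: "time_s": time; "joint_positions": joint angles; "qvel": joint speeds; "joint_efforts": joint torques, N m; "ee_pos": TCP position; "tool_rot": TCP orientation; "contact_force": force on the tool from outside, world axes, zero at the start; "ft_torque": the same for the moment, N m; "gripper_width": opening from 0.0 (shut) to 1.0 (fully open); "grasp_force": force on a finger pad.
Only numpy, scipy, OpenCV 4.12 (cv2) and the standard library are available. Lean on these libraries where they do the work, as an engineer would, in place of code of your own. Each camera call takes 0.05 s, during which the arm holds its last target. There are 200 camera calls.

## Task

The black rotor on the balancing stand has a heavy spot hidden inside. Grip its red crank handle and turn the rotor at least once right round to feel which side is heavy, then bring the heavy side to the very bottom and finish still gripping the handle, holding the rotor still there. Leave the other things on the bench where they are.

Things in the scene. Friction and masses are not known exactly. Their poses are not given: they have to be found in the camera images.
- axis (a point): Centre of the rotor's front face, on its level shaft axis, 170 mm above the bench; fixed to the aluminium stand (base plate 200 x 170 x 15 mm), so it does not turn. Its x axis runs along the shaft, from the front face into the rotor and on to the stand's upright plate; the crank handle sticks out on the -x side, roughly towards the robot. Its z is up, its y level.
- drum_mid (a point): Middle of the rotor, a closed black drum 150 mm across and 50 mm thick, marked evenly all round. A heavy slug (about 0.45 kg, 40 mm off the axis) is cast inside at an unknown angle to the handle, new each time, and nothing outside shows it. Without the slug, rotor and handle are balanced. This point is fixed to the stand and does not turn.
- bearing (a point): Shaft bearing, 85 mm behind the front face. Its dry drag, 0.23 N m, exceeds the slug's pull (at most 0.2 N m): the rotor stays where it is left. Slow turning takes about 4 N along the handle's path, up to 3.5 N more where the heavy side rises, as much less where it sinks. With the hand stopped the drag's share is loose, about nil on average; the slug's rise and fall over a turn remains.
- handle_mid (a point): Middle of the length of the red crank handle, on its centre line: a round sleeve 22 mm in diameter and 62 mm long, parallel to the shaft, that spins freely on its pin. It runs 55 mm off the rotor's axis, its middle 54 mm in front of the rotor's front face (nearer end 20 mm from the face). Use the position only; its orientation means nothing.
- rotor (a joint): Turn of the rotor on its shaft, endless both ways (rad). At 0 the handle is straight above the shaft; it grows clockwise as seen from the handle's side looking along the shaft, so that at +pi/2 the handle points along -y of axis. At the start the handle is within 0.8 rad of the top.
- bush_mid (a point): Centre of a loose steel bush, a ring 84 mm across and 60 mm high standing on the bench; leave it alone.
- wrench_grip (a point): Handle of a loose steel wrench lying flat on the bench; leave it alone.
- jar_mid (a point): Centre of a loose white jar with a blue lid, 60 mm across and 80 mm high, standing on the bench; leave it alone.

How it is judged:
By the outcome, as a careful person would: the job done as asked, in the order asked, and still so for the second after the job is handed in, while the arm keeps its last pose, push and grip.
It also fails if it takes over 67 s, if anything falls off the work surface, if the arm or the gripper's body presses on something with over 40 N, if the wrist force passes 120 N, or if a joint passes its speed limit or range.

## Working session

There is one attempt and no reset: what is moved stays moved. The work goes in short steps, Python scripts to look and compute and a tool call to move; the robot and the scene stay as the last step left them, time stands still between calls to the robot, and variables do not carry over. Pictures are saved under pics/ and viewed, at most 10 in all, crops included, and the job is handed in when it is done.

Besides the shell and the picture viewer there is one more tool, called after "Emit:" as a command line: name --argument value ..., lists and objects as JSON in quotes. apply_moves: Moves the arm, as the interface text tells. Its arguments: {"type":"object","properties":{"steps":{"type":"array"},"newtons":{"type":"number"}},"required":["steps"]}

```bash
mkdir -p pics
python3 - <<'E'
from rig import r
import cv2,numpy as np
np.set_printoptions(precision=4,suppress=True)
for n in("scene","top"):
    c=r.read_camera(n);cv2.imwrite(f"pics/{n}0.png",c["pixels"]);print(n,c["mtx"],c["eye"],c["rotation"])
s=r.observe();print(s["time_s"],s["ee_pos"],s["tool_rot"],s["contact_force"])
E
```

```text
scene [[514.7279   0.     332.926 ]
 [  0.     514.7279 199.3278]
 [  0.       0.       1.    ]] [1.0953 0.9067 1.0453] [[-0.8426  0.3665 -0.3945]
 [ 0.5381  0.5473 -0.641 ]
 [-0.019  -0.7524 -0.6584]]
top [[370.3426   0.     319.7492]
 [  0.     370.3426 201.5486]
 [  0.       0.       1.    ]] [0.4012 0.0383 1.0174] [[-0.1532 -0.968   0.1986]
 [-0.9882  0.1496 -0.0328]
 [ 0.002  -0.2012 -0.9795]]
0.1 [ 0.1155 -0.5119  0.2039] [[ 0.9755  0.22    0.    ]
 [ 0.22   -0.9755  0.0011]
 [ 0.0002 -0.0011 -1.    ]] [-0.0947 -0.4867  0.3162]
```

View pics/scene0.png

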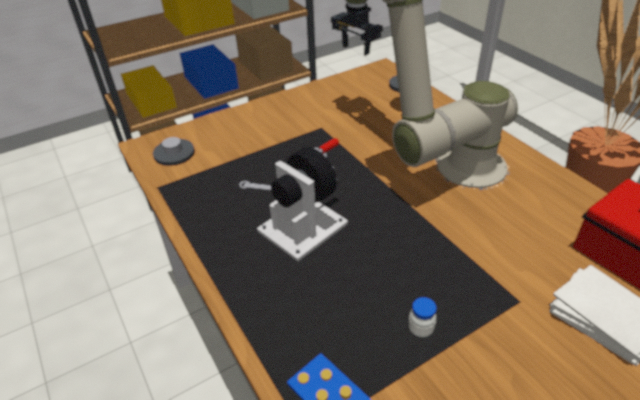

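View pics/top0.png

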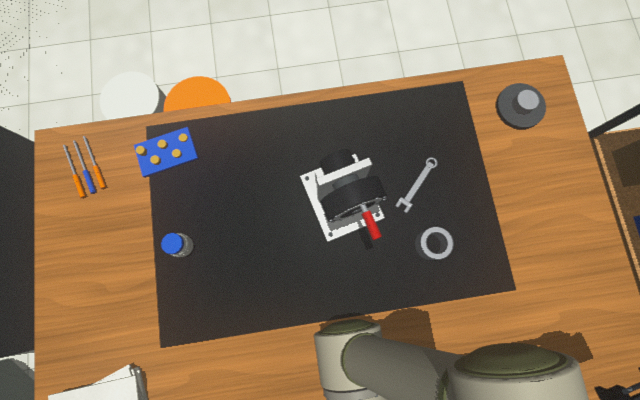

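The scene view shows the stand near (300,210) with the red handle at (330,147). In the top view, the base plate spans about (300,178)–(385,240) and the handle (364,207)–(377,238). The bush is at (437,243) and the wrench at (418,185).

Run:
```python
import cv2,numpy as np
a=cv2.imread("pics/scene0.png")[130:265,250:355];b=cv2.imread("pics/top0.png")[140:255,290:395]
A=cv2.resize(a,None,fx=4,fy=4,interpolation=2);B=cv2.resize(b,None,fx=3.8,fy=3.8,interpolation=2)
h=max(A.shape[0],B.shape[0]);o=np.zeros((h,A.shape[1]+B.shape[1]-20,3),np.uint8)
B=B[:,:800-A.shape[1]];o=np.zeros((h,A.shape[1]+B.shape[1],3),np.uint8)
o[:A.shape[0],:A.shape[1]]=A;o[:B.shape[0],A.shape[1]:]=B
cv2.imwrite("pics/crop0.png",o);print(o.shape)
for n in("scene","top"):
    p=cv2.imread(f"pics/{n}0.png").astype(int);m=((p[...,2]>110)&(p[...,1]<50)&(p[...,0]<60)).astype(np.uint8)
    k,l,s,c=cv2.connectedComponentsWithStats(m)
    for i in range(1,k):
        if s[i,4]>30: 
            ys,xs=np.where(l==i);P=np.c_[xs,ys];print(n,s[i],c[i],cv2.minAreaRect(P.astype(np.float32)))
```

```text
(540, 800, 3)
scene [320 139  18  13 123] [328.97560976 144.38211382] ((328.9896545410156, 144.33937072753906), (7.486082553863525, 17.203594207763672), 59.74356460571289)
scene [ 588  178   52   63 1842] [621.06948969 207.99131379] ((625.1615600585938, 204.59228515625), (59.1645622253418, 48.993717193603516), 29.744882583618164)
top [363 211  18  29 203] [371.98029557 226.74876847] ((371.4310607910156, 225.1724090576172), (27.968273162841797, 9.585370063781738), 66.80140686035156)
```

View pics/crop0.png

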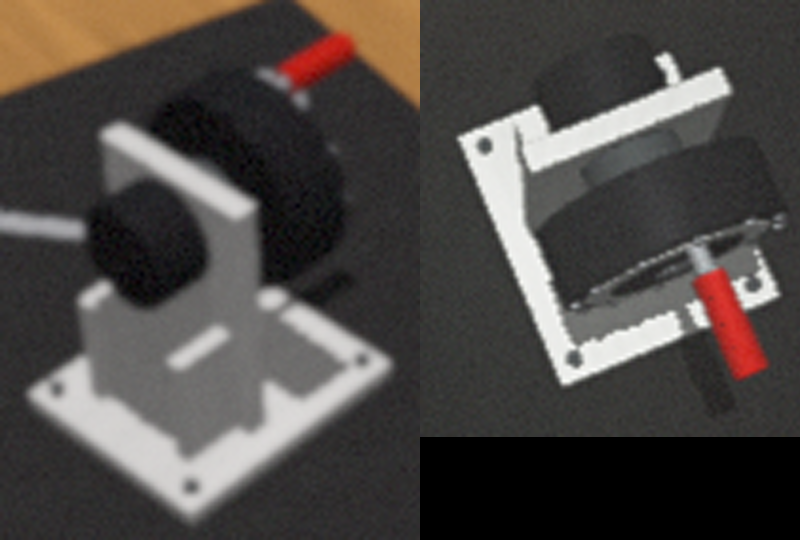

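```bash
cat > h.py <<'E'
from rig import r
import numpy as np
from scipy.optimize import least_squares
np.set_printoptions(precision=4,suppress=True)
def proj(c,P):
    q=(np.atleast_2d(P)-c["eye"])@c["rotation"]; q=q@np.array(c["mtx"]).T; return q[:,:2]/q[:,2:]
E
python3 - <<'E'
from h import *
S,T=r.read_camera("scene"),r.read_camera("top")
def model(p):
    x,y,yaw,th,off=p; ex=np.array([np.cos(yaw),np.sin(yaw),0]);ey=np.array([-ex[1],ex[0],0]);ez=np.array([0,0,1.])
    a=np.array([x,y,.17]); R=a+.055*(np.cos(th)*ez-np.sin(th)*ey)
    h=[R-.085*ex,R-.023*ex]
    c=np.array([x,y,.015])+off*ex
    return h,a,[c+u*L*ex+v*W*ey for u,v in((1,1),(-1,1),(-1,-1),(1,-1))]
best=None
for L,W in((.1,.085),(.085,.1)):
  def f(p,split=False):
    g={}; 
    hs,a,c=None,None,None
    x,y,yaw,th,off=p; ex=np.array([np.cos(yaw),np.sin(yaw),0]);ey=np.array([-ex[1],ex[0],0])
    R=np.array([x,y,.17])+.055*(np.cos(th)*np.array([0,0,1])-np.sin(th)*ey)
    h=np.array([R-.023*ex,R-.085*ex]); c=np.array([x,y,.015])+off*ex
    C=np.array([c+u*L*ex+v*W*ey for u,v in((1,1),(-1,1),(-1,-1),(1,-1))])
    e=[proj(T,C[:3])-[[300.5,175.5],[328.2,241.3],[384.2,216.8]],
       proj(S,C[[3,0,1]])-[[257,228.3],[298.3,260.5],[348,220.8]],
       proj(T,h)-[[365,211],[377.4,237.9]],proj(S,h)-[[321.7,148.7],[336.7,141]]]
    return np.vstack(e).ravel()
  s=least_squares(f,[.5,-.05,-.4,0,.04],loss="soft_l1");print(L,W,s.x,s.cost);print(s.fun.reshape(-1,2))
E
```

```text
0.1 0.085 [ 0.5448 -0.0723  0.2544  0.0672  0.0675] 8.117623408161336
[[-1.8766  0.5777]
 [-0.9852  0.3749]
 [-0.1534  0.2316]
 [-0.6451 -0.056 ]
 [-0.622  -2.8262]
 [-0.9764 -1.2372]
 [-0.0366  1.2258]
 [-0.295   0.5134]
 [-1.4609  1.6334]
 [-1.0163 -0.4818]]
0.085 0.1 [ 0.5461 -0.0748  0.1835  0.0864  0.0612] 42.65167096718736
[[-0.4772  5.2305]
 [-8.039  -3.2064]
 [ 4.7042 -2.7848]
 [ 0.4271 -9.5329]
 [ 3.4923 -5.3877]
 [-1.2346  3.8766]
 [ 0.8195  0.7207]
 [-1.3185  0.7372]
 [-2.1117  1.3911]
 [-0.5403 -0.0907]]
```

The fit is consistent: axis at (0.545, −0.072, 0.17), shaft yaw 0.254, handle near the top (θ≈0.07). The tool is already almost aligned. I'll lift and move above the handle.

Emit:
apply_moves --steps '[{"x": 0,"y": 0,"z": -3,"turn": 0,"hand": 8.8},{"x": 2,"y": -1.4,"z": -6,"turn": -0.03,"hand": 8.8},{"x": 4.5,"y": -3.2,"z": -8,"turn": -0.03,"hand": 8.8},{"x": 7.5,"y": -5.4,"z": -8,"turn": -0.03,"hand": 8.8},{"x": 10.5,"y": -7.5,"z": -8,"turn": -0.03,"hand": 8.8},{"x": 13.5,"y": -9.7,"z": -8,"turn": -0.03,"hand": 8.8},{"x": 16.5,"y": -11.9,"z": -8,"turn": -0.03,"hand": 8.8},{"x": 19.5,"y": -14,"z": -8,"turn": -0.03,"hand": 8.8},{"x": 22.5,"y": -16.2,"z": -8,"turn": -0.03,"hand": 8.8},{"x": 25.5,"y": -18.3,"z": -8,"turn": -0.03,"hand": 8.8}]'

```text
time_s: 1.03
ee_pos: [0.3248, -0.2758, 0.2845]
tool_rot: [[0.969, 0.249, 0.0], [0.249, -0.969, -0.0], [0.0, 0.0, -1.0]]
contact_force: [-0.0, -0.8, -0.0]
gripper_width: 1.0
grasp_force: 0.0
```

Emit:
apply_moves --steps '[{"x": 3,"y": -2.2,"z": 0,"turn": 0,"hand": 8.8},{"x": 6,"y": -4.3,"z": 0,"turn": 0,"hand": 8.8},{"x": 9,"y": -6.5,"z": 0,"turn": 0,"hand": 8.8},{"x": 12,"y": -8.6,"z": 0,"turn": 0,"hand": 8.8},{"x": 15,"y": -10.8,"z": 0,"turn": 0,"hand": 8.8},{"x": 18,"y": -12.9,"z": 0,"turn": 0,"hand": 8.8},{"x": 19.5,"y": -14,"z": 0,"turn": 0,"hand": 8.8},{"x": 20,"y": -14.4,"z": 0,"turn": 0,"hand": 8.8},{"x": 20,"y": -14.4,"z": 0,"turn": 0,"hand": 8.8},{"x": 20,"y": -14.4,"z": 0,"turn": 0,"hand": 8.8}]'

```text
time_s: 1.87
ee_pos: [0.4814, -0.0888, 0.2843]
tool_rot: [[0.968, 0.249, -0.001], [0.249, -0.968, -0.0], [-0.001, -0.0, -1.0]]
contact_force: [0.3, -0.7, 0.5]
gripper_width: 0.998
grasp_force: 0.0
```

Run:
```python
from h import *
import cv2
c=[r.read_camera(n) for n in("scene","top")]
s=r.observe();R=np.array(s["tool_rot"]);p=np.array(s["ee_pos"]);print(s["time_s"],p,R,s["joint_positions"],s["contact_force"],s["ft_torque"])
G=np.array([.4896,-.0905,.2249-.019]);print("shift cm",R.T@(G-p)*100, "yaw",np.arctan2(R[1,0],R[0,0]))
for k in c: print(proj(k,p),proj(k,G+[0,0,.019]))
a=cv2.resize(c[0]["pixels"][60:260,230:430],None,fx=2,fy=2);b=cv2.resize(c[1]["pixels"][130:330,280:480],None,fx=2,fy=2)
cv2.imwrite("pics/above.png",np.hstack([a,b]))
```

```text
1.9667 [ 0.4812 -0.0893  0.2845] [[ 0.9688  0.2477 -0.0001]
 [ 0.2477 -0.9688 -0.0002]
 [-0.0001  0.0002 -1.    ]] [-0.4232  0.1867  1.452  -0.0002  1.5028  0.8973] [-0.8201 -0.1137 -0.0149] [ 0.0012 -0.0352 -0.0196]
shift cm [0.7817 0.3254 7.8603] yaw 0.2502949345872629
[[331.3965 125.6686]] [[329.0446 144.7217]]
[[376.1223 227.1249]] [[371.7913 226.9177]]
```

View pics/above.png

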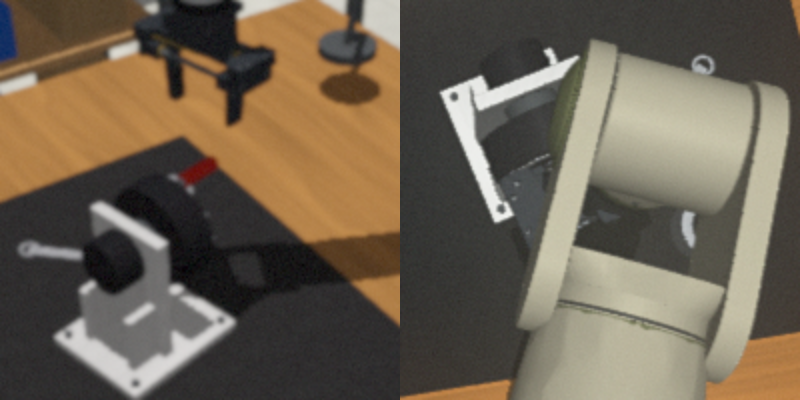

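The fingers straddle the handle: fingertips at crop (175,95) and (232,122), handle at (198,170). I'll descend and close.

Emit:
apply_moves --steps '[{"x": 0.7,"y": 0.3,"z": 1,"turn": 0,"hand": 8.8},{"x": 0.7,"y": 0.3,"z": 2.5,"turn": 0,"hand": 8.8},{"x": 0.7,"y": 0.3,"z": 4,"turn": 0,"hand": 8.8},{"x": 0.7,"y": 0.3,"z": 5.5,"turn": 0,"hand": 8.8},{"x": 0.7,"y": 0.3,"z": 6.8,"turn": 0,"hand": 8.8},{"x": 0.7,"y": 0.3,"z": 7.6,"turn": 0,"hand": 8.8},{"x": 0.7,"y": 0.3,"z": 7.8,"turn": 0,"hand": 6},{"x": 0.7,"y": 0.3,"z": 7.8,"turn": 0,"hand": 4},{"x": 0.7,"y": 0.3,"z": 7.8,"turn": 0,"hand": 3},{"x": 0.7,"y": 0.3,"z": 7.8,"turn": 0,"hand": 3}]' --newtons 25

```text
time_s: 2.8
ee_pos: [0.4897, -0.0896, 0.2071]
tool_rot: [[0.969, 0.249, 0.001], [0.249, -0.969, -0.001], [0.001, 0.001, -1.0]]
contact_force: [-0.7, -0.6, 0.6]
gripper_width: 0.717
grasp_force: 0.0
```

Run:
```python
from h import *
F=[]
for i in range(3):
    r.read_camera("top");s=r.observe();F.append(s["contact_force"])
print(s["time_s"],s["ee_pos"],s["gripper_width"]*8.81,np.array(F))
```

```text
2.95 [ 0.4895 -0.0895  0.2069] 5.106639874984979 [[-0.4733  0.7125 -0.6491]
 [-0.1702 -0.4858 -0.2701]
 [-0.822  -0.014  -0.0188]]
```

Emit:
apply_moves --steps '[{"x": 0,"y": 0,"z": 0,"turn": 0,"hand": 2.4},{"x": 0,"y": 0,"z": 0,"turn": 0,"hand": 1.5},{"x": 0,"y": 0,"z": 0,"turn": 0,"hand": 0},{"x": 0,"y": 0,"z": 0,"turn": 0,"hand": 0},{"x": 0,"y": 0,"z": 0,"turn": 0,"hand": 0}]' --newtons 25

```text
time_s: 3.37
ee_pos: [0.4893, -0.0894, 0.2065]
tool_rot: [[0.968, 0.249, 0.0], [0.249, -0.968, -0.0], [0.0, 0.0, -1.0]]
contact_force: [0.2, -0.8, 0.3]
gripper_width: 0.206
grasp_force: 0.0
```

Run:
```python
from h import *
import cv2
F=[]
for i in range(3):
    c=r.read_camera("scene");s=r.observe();F.append(s["contact_force"])
print(s["time_s"],s["ee_pos"],s["gripper_width"]*8.81,s["grasp_force"],np.array(F),s["ft_torque"])
cv2.imwrite("pics/grip.png",cv2.resize(c["pixels"][80:230,230:430],None,fx=3,fy=3))
```

```text
3.5167 [ 0.4893 -0.0894  0.2064] 0.5760349623646389 0.0 [[ 0.0806  0.3272 -0.5496]
 [-0.1083 -0.9704 -0.1103]
 [-0.2918  0.3511  0.1558]] [ 0.0482 -0.0104 -0.0199]
```

View pics/grip.png

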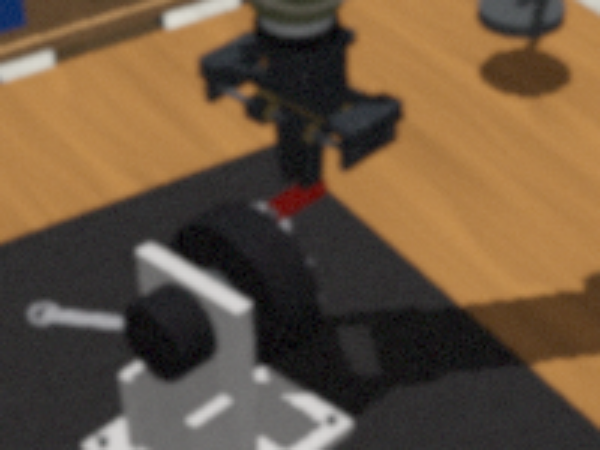

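The fingers look closed with the handle not between them; the tip seems to end at crop (300,187), just above or behind the red handle. I'll check with projections and an enhanced crop.

Run:
```python
from h import *
import cv2
c=r.read_camera("scene");t=r.read_camera("top");s=r.observe();p=np.array(s["ee_pos"])
print(s["gripper_width"],proj(c,p),proj(c,p+[0,0,.019]),proj(t,p),proj(c,p+[0,0,.06]))
def e(k,x,y,w,h,f): return cv2.resize(np.clip(255*(k["pixels"][y:y+h,x:x+w]/255.)**.5,0,255).astype(np.uint8),None,fx=f,fy=f,interpolation=2)
cv2.imwrite("pics/grip2.png",np.hstack([e(c,295,110,66,90,6),e(t,340,180,66,90,6)]))
```

```text
0.006290717702048043 [[329.4992 150.3521]] [[329.3381 144.728 ]] [[370.1483 228.2406]] [[328.9807 132.2468]]
```

View pics/grip2.png

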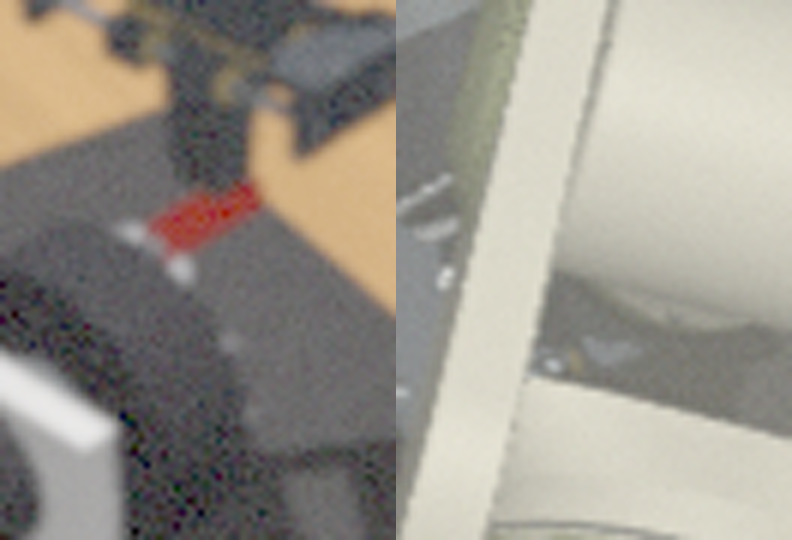

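The fingertips end at crop (207,188), right above the handle, although the reported TCP projects to (207,242). So the real fingertips are about 25–30 mm higher than the nominal pose suggests, and they closed above the handle. I'll reopen, go down 2.5 cm, and look again.

Emit:
apply_moves --steps '[{"x": 0,"y": 0,"z": -0.5,"turn": 0,"hand": 8.8},{"x": 0,"y": 0,"z": -0.5,"turn": 0,"hand": 8.8},{"x": 0,"y": 0,"z": -0.5,"turn": 0,"hand": 8.8},{"x": 0,"y": 0,"z": -0.5,"turn": 0,"hand": 8.8},{"x": 0,"y": 0,"z": -0.5,"turn": 0,"hand": 8.8},{"x": 0,"y": 0,"z": -0.5,"turn": 0,"hand": 8.8},{"x": 0,"y": 0,"z": -0.5,"turn": 0,"hand": 8.8},{"x": 0,"y": 0,"z": -0.5,"turn": 0,"hand": 8.8},{"x": 0,"y": 0,"z": -0.5,"turn": 0,"hand": 8.8}]'

```text
time_s: 4.37
ee_pos: [0.4893, -0.0894, 0.2114]
tool_rot: [[0.968, 0.249, -0.0], [0.249, -0.968, 0.0], [-0.0, -0.0, -1.0]]
contact_force: [-0.6, -0.1, -1.2]
gripper_width: 0.656
grasp_force: 0.0
```

Run:
```python
from h import *
import cv2
c=r.read_camera("scene");s=r.observe();p=np.array(s["ee_pos"]);R=np.array(s["tool_rot"])
print(s["time_s"],s["gripper_width"],p,s["contact_force"]);
for d in(-.05,.05): print(proj(c,p+d*R[:,1]))
def e(k,x,y,w,h,f): return cv2.resize(np.clip(255*(k["pixels"][y:y+h,x:x+w]/255.)**.5,0,255).astype(np.uint8),None,fx=f,fy=f,interpolation=2)
cv2.imwrite("pics/open2.png",e(c,280,90,100,90,6))
```

```text
4.4167 0.7106166553805866 [ 0.4893 -0.0894  0.2114] [ 0.0044 -0.7638 -0.9162]
[[342.8355 156.012 ]]
[[316.5739 142.0261]]
```

View pics/open2.png

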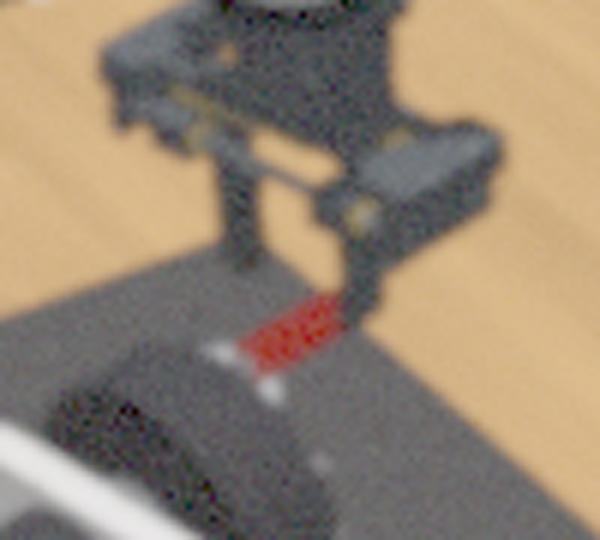

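Fingertips at crop (240,268) and (358,322), so their midpoint is about 10 px above the prediction, again roughly 30 mm too high. I'll descend in increments and watch the force.

Emit:
apply_moves --steps '[{"x": 0,"y": 0,"z": 0.3,"turn": 0,"hand": 8.8},{"x": 0,"y": 0,"z": 0.6,"turn": 0,"hand": 8.8},{"x": 0,"y": 0,"z": 0.9,"turn": 0,"hand": 8.8},{"x": 0,"y": 0,"z": 1.2,"turn": 0,"hand": 8.8},{"x": 0,"y": 0,"z": 1.5,"turn": 0,"hand": 8.8}]'

```text
time_s: 4.83
ee_pos: [0.4892, -0.0894, 0.196]
tool_rot: [[0.968, 0.249, -0.0], [0.249, -0.968, 0.0], [-0.0, -0.0, -1.0]]
contact_force: [0.1, -0.4, 0.2]
gripper_width: 1.0
grasp_force: 0.0
```

Emit:
apply_moves --steps '[{"x": 0,"y": 0,"z": 0.3,"turn": 0,"hand": 8.8},{"x": 0,"y": 0,"z": 0.6,"turn": 0,"hand": 8.8},{"x": 0,"y": 0,"z": 0.9,"turn": 0,"hand": 8.8},{"x": 0,"y": 0,"z": 1.2,"turn": 0,"hand": 8.8},{"x": 0,"y": 0,"z": 1.2,"turn": 0,"hand": 8.8}]'

```text
time_s: 5.25
ee_pos: [0.4891, -0.0893, 0.1838]
tool_rot: [[0.968, 0.249, -0.001], [0.249, -0.968, 0.0], [-0.001, -0.001, -1.0]]
contact_force: [0.3, -0.2, -1.4]
gripper_width: 1.0
grasp_force: 0.0
```

Run:
```python
from h import *
import cv2
c=r.read_camera("scene");s=r.observe();p=np.array(s["ee_pos"])
print(s["time_s"],s["gripper_width"],p,s["contact_force"],proj(c,p))
def e(k,x,y,w,h,f): return cv2.resize(np.clip(255*(k["pixels"][y:y+h,x:x+w]/255.)**.5,0,255).astype(np.uint8),None,fx=f,fy=f,interpolation=2)
cv2.imwrite("pics/down3.png",e(c,280,90,100,90,6))
```

```text
5.3 0.9999881342019238 [ 0.4892 -0.0894  0.1841] [ 0.5368  0.1879 -0.2918] [[329.7231 156.8107]]
```

View pics/down3.png

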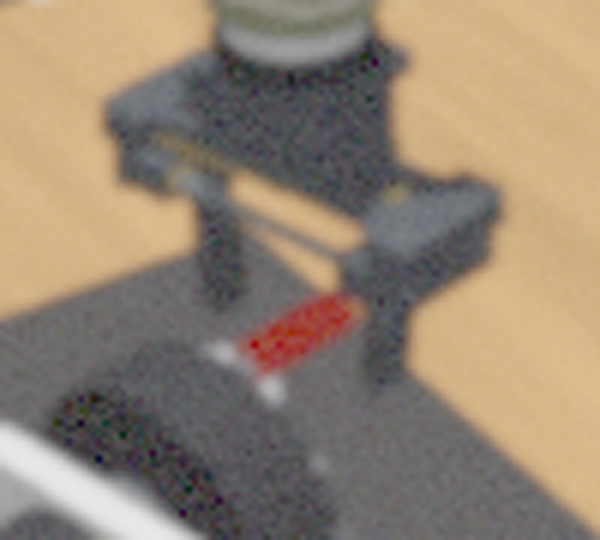

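The tips are now at (222,308) and (384,388). Their midpoint (303,348) is only about 8 mm below the handle's centre at (300,333). I'll go 1 cm further down and close.

Emit:
apply_moves --steps '[{"x": 0,"y": 0,"z": 0.5,"turn": 0,"hand": 8.8},{"x": 0,"y": 0,"z": 1.0,"turn": 0,"hand": 5},{"x": 0,"y": 0,"z": 1.0,"turn": 0,"hand": 4},{"x": 0,"y": 0,"z": 1.0,"turn": 0,"hand": 3},{"x": 0,"y": 0,"z": 1.0,"turn": 0,"hand": 3},{"x": 0,"y": 0,"z": 1.0,"turn": 0,"hand": 3},{"x": 0,"y": 0,"z": 1.0,"turn": 0,"hand": 3},{"x": 0,"y": 0,"z": 1.0,"turn": 0,"hand": 3}]' --newtons 25

```text
time_s: 5.97
ee_pos: [0.4894, -0.0894, 0.1745]
tool_rot: [[0.968, 0.249, 0.0], [0.249, -0.968, -0.0], [0.0, 0.0, -1.0]]
contact_force: [-0.3, -0.5, 0.2]
gripper_width: 0.493
grasp_force: 0.0
```

Emit:
apply_moves --steps '[{"x": 0,"y": 0,"z": 0,"turn": 0,"hand": 2.4},{"x": 0,"y": 0,"z": 0,"turn": 0,"hand": 2},{"x": 0,"y": 0,"z": 0,"turn": 0,"hand": 1},{"x": 0,"y": 0,"z": 0,"turn": 0,"hand": 0},{"x": 0,"y": 0,"z": 0,"turn": 0,"hand": 0}]'

```text
time_s: 6.38
ee_pos: [0.4894, -0.0895, 0.1744]
tool_rot: [[0.968, 0.249, 0.0], [0.249, -0.968, -0.0], [0.0, 0.0, -1.0]]
contact_force: [-1.3, -0.9, 0.5]
gripper_width: 0.246
grasp_force: 25.0
```

Run:
```python
from h import *
F=[]
for i in range(4):
    r.read_camera("scene");s=r.observe();F.append(np.r_[s["contact_force"],s["ft_torque"]])
print(s["time_s"],s["ee_pos"],s["gripper_width"]*8.81,s["grasp_force"],np.mean(F,0))
```

```text
6.5833 [ 0.4894 -0.0895  0.1744] 2.108422055858194 24.986506886780262 [-0.1204 -1.3454  0.1406 -0.207  -0.0147 -0.0541]
```

Gripped: opening 2.1 cm at 25 N, wrist force low. Next, a table of arc rows (24° per call).

```bash
cat > arc.py <<'E'
import numpy as np,sys
# arc.py th0 dth n [rows]: rows for n calls from th0 (rad), dth each
def arc(t0,d,n,rows=10,R=5.5):
    Y=lambda t:R*np.sin(t); Z=lambda t:-R*np.cos(t); cy,cz=Y(t0),Z(t0)
    for k in range(n):
        y0,z0=cy,cz; out=[]
        for i in range(1,rows+1):
            t=t0+d*(k+i/rows); out.append((round(Y(t)-y0,2),round(Z(t)-z0,2)))
        cy,cz=y0+out[-1][0],z0+out[-1][1]
        print(k,round(t0+d*(k+1),3)," ".join(f"{a},{b}" for a,b in out))
if __name__=="__main__": a=sys.argv; arc(float(a[1]),float(a[2]),int(a[3]),*(int(v) for v in a[4:5]))
E
python3 arc.py 0.07 0.4188790 15
```

```text
0 0.489 0.23,0.02 0.46,0.05 0.68,0.09 0.91,0.14 1.13,0.2 1.35,0.27 1.57,0.35 1.78,0.43 1.99,0.53 2.2,0.63
1 0.908 0.2,0.11 0.4,0.23 0.59,0.36 0.77,0.5 0.95,0.64 1.12,0.8 1.29,0.95 1.45,1.12 1.6,1.29 1.75,1.47
2 1.327 0.14,0.19 0.27,0.38 0.39,0.57 0.5,0.77 0.61,0.98 0.71,1.19 0.79,1.4 0.87,1.62 0.94,1.83 1.0,2.06
3 1.746 0.05,0.22 0.09,0.45 0.13,0.68 0.15,0.91 0.16,1.14 0.17,1.37 0.16,1.6 0.14,1.83 0.12,2.05 0.08,2.28
4 2.164 -0.04,0.23 -0.1,0.45 -0.16,0.67 -0.23,0.89 -0.32,1.11 -0.41,1.32 -0.51,1.53 -0.61,1.73 -0.73,1.93 -0.86,2.12
5 2.583 -0.13,0.19 -0.27,0.37 -0.42,0.55 -0.57,0.72 -0.73,0.88 -0.9,1.04 -1.08,1.19 -1.26,1.33 -1.45,1.47 -1.64,1.59
6 3.002 -0.2,0.12 -0.4,0.23 -0.61,0.33 -0.82,0.42 -1.03,0.51 -1.25,0.58 -1.47,0.64 -1.7,0.7 -1.92,0.75 -2.15,0.78
7 3.421 -0.23,0.03 -0.46,0.05 -0.69,0.06 -0.92,0.05 -1.15,0.04 -1.38,0.02 -1.61,-0.01 -1.83,-0.05 -2.06,-0.1 -2.28,-0.16
8 3.84 -0.22,-0.06 -0.44,-0.14 -0.65,-0.23 -0.86,-0.32 -1.07,-0.43 -1.27,-0.54 -1.46,-0.66 -1.66,-0.79 -1.84,-0.93 -2.02,-1.07
9 4.259 -0.17,-0.15 -0.34,-0.31 -0.5,-0.48 -0.65,-0.65 -0.8,-0.83 -0.94,-1.01 -1.07,-1.2 -1.19,-1.4 -1.3,-1.6 -1.41,-1.8
10 4.678 -0.1,-0.21 -0.18,-0.43 -0.26,-0.64 -0.33,-0.86 -0.39,-1.08 -0.44,-1.31 -0.48,-1.54 -0.52,-1.76 -0.54,-1.99 -0.55,-2.22
11 5.097 -0.0,-0.23 0.0,-0.46 0.02,-0.69 0.04,-0.92 0.08,-1.15 0.12,-1.38 0.18,-1.6 0.24,-1.82 0.31,-2.04 0.4,-2.25
12 5.515 0.09,-0.22 0.19,-0.42 0.29,-0.63 0.41,-0.83 0.54,-1.02 0.67,-1.21 0.81,-1.39 0.96,-1.57 1.11,-1.74 1.28,-1.9
13 5.934 0.16,-0.16 0.34,-0.31 0.52,-0.45 0.71,-0.58 0.9,-0.71 1.1,-0.83 1.3,-0.94 1.51,-1.04 1.72,-1.13 1.94,-1.21
14 6.353 0.21,-0.08 0.43,-0.14 0.66,-0.2 0.88,-0.24 1.11,-0.28 1.34,-0.31 1.57,-0.32 1.8,-0.33 2.03,-0.33 2.26,-0.32
```

Emit:
apply_moves --steps '[{"x": 0,"y": 0.46,"z": 0.05,"turn": 0,"hand": 0},{"x": 0,"y": 0.91,"z": 0.14,"turn": 0,"hand": 0},{"x": 0,"y": 1.35,"z": 0.27,"turn": 0,"hand": 0},{"x": 0,"y": 1.78,"z": 0.43,"turn": 0,"hand": 0},{"x": 0,"y": 2.2,"z": 0.63,"turn": 0,"hand": 0}]'

```text
time_s: 7.0
ee_pos: [0.4944, -0.1103, 0.1681]
tool_rot: [[0.968, 0.249, -0.001], [0.249, -0.968, 0.002], [-0.001, -0.002, -1.0]]
contact_force: [-3.9, 4.8, 3.4]
gripper_width: 0.239
grasp_force: 25.0
```

Emit:
apply_moves --steps '[{"x": 0,"y": 0.4,"z": 0.23,"turn": 0,"hand": 0},{"x": 0,"y": 0.77,"z": 0.5,"turn": 0,"hand": 0},{"x": 0,"y": 1.12,"z": 0.8,"turn": 0,"hand": 0},{"x": 0,"y": 1.45,"z": 1.12,"turn": 0,"hand": 0},{"x": 0,"y": 1.75,"z": 1.47,"turn": 0,"hand": 0}]'

```text
time_s: 7.42
ee_pos: [0.4986, -0.1274, 0.1534]
tool_rot: [[0.968, 0.249, -0.002], [0.249, -0.968, 0.001], [-0.001, -0.002, -1.0]]
contact_force: [-4.9, 4.5, 4.8]
gripper_width: 0.241
grasp_force: 25.0
```

The forces look clean: tangential about 6.5–7 N and radial about 1 N, so the circle centre is good. Continuing.

Emit:
apply_moves --steps '[{"x": 0,"y": 0.27,"z": 0.38,"turn": 0,"hand": 0},{"x": 0,"y": 0.5,"z": 0.77,"turn": 0,"hand": 0},{"x": 0,"y": 0.71,"z": 1.19,"turn": 0,"hand": 0},{"x": 0,"y": 0.87,"z": 1.62,"turn": 0,"hand": 0},{"x": 0,"y": 1.0,"z": 2.06,"turn": 0,"hand": 0}]'

```text
time_s: 7.83
ee_pos: [0.501, -0.1372, 0.1329]
tool_rot: [[0.968, 0.249, -0.002], [0.249, -0.968, 0.001], [-0.002, -0.002, -1.0]]
contact_force: [-6.7, 3.8, 6.8]
gripper_width: 0.241
grasp_force: 25.0
```

Emit:
apply_moves --steps '[{"x": 0,"y": 0.09,"z": 0.45,"turn": 0,"hand": 0},{"x": 0,"y": 0.15,"z": 0.91,"turn": 0,"hand": 0},{"x": 0,"y": 0.17,"z": 1.37,"turn": 0,"hand": 0},{"x": 0,"y": 0.14,"z": 1.83,"turn": 0,"hand": 0},{"x": 0,"y": 0.08,"z": 2.28,"turn": 0,"hand": 0}]'

```text
time_s: 8.25
ee_pos: [0.5012, -0.138, 0.1102]
tool_rot: [[0.968, 0.249, -0.002], [0.249, -0.968, 0.001], [-0.001, -0.001, -1.0]]
contact_force: [-6.4, 3.5, 7.9]
gripper_width: 0.24
grasp_force: 25.0
```

Emit:
apply_moves --steps '[{"x": 0,"y": -0.1,"z": 0.45,"turn": 0,"hand": 0},{"x": 0,"y": -0.23,"z": 0.89,"turn": 0,"hand": 0},{"x": 0,"y": -0.41,"z": 1.32,"turn": 0,"hand": 0},{"x": 0,"y": -0.61,"z": 1.73,"turn": 0,"hand": 0},{"x": 0,"y": -0.86,"z": 2.12,"turn": 0,"hand": 0}]'

```text
time_s: 8.67
ee_pos: [0.4993, -0.1301, 0.0892]
tool_rot: [[0.968, 0.249, -0.001], [0.249, -0.968, -0.0], [-0.001, -0.0, -1.0]]
contact_force: [-5.9, 0.8, 8.4]
gripper_width: 0.242
grasp_force: 25.0
```

Emit:
apply_moves --steps '[{"x": 0,"y": -0.27,"z": 0.37,"turn": 0,"hand": 0},{"x": 0,"y": -0.57,"z": 0.72,"turn": 0,"hand": 0},{"x": 0,"y": -0.9,"z": 1.04,"turn": 0,"hand": 0},{"x": 0,"y": -1.26,"z": 1.33,"turn": 0,"hand": 0},{"x": 0,"y": -1.64,"z": 1.59,"turn": 0,"hand": 0}]'

```text
time_s: 9.08
ee_pos: [0.4956, -0.1147, 0.0735]
tool_rot: [[0.968, 0.249, 0.0], [0.249, -0.968, -0.001], [-0.0, 0.001, -1.0]]
contact_force: [-4.4, -2.8, 6.7]
gripper_width: 0.24
grasp_force: 25.0
```

Emit:
apply_moves --steps '[{"x": 0,"y": -0.4,"z": 0.23,"turn": 0,"hand": 0},{"x": 0,"y": -0.82,"z": 0.42,"turn": 0,"hand": 0},{"x": 0,"y": -1.25,"z": 0.58,"turn": 0,"hand": 0},{"x": 0,"y": -1.7,"z": 0.7,"turn": 0,"hand": 0},{"x": 0,"y": -2.15,"z": 0.78,"turn": 0,"hand": 0}]'

```text
time_s: 9.5
ee_pos: [0.4905, -0.094, 0.0653]
tool_rot: [[0.968, 0.249, 0.001], [0.249, -0.968, -0.002], [0.0, 0.002, -1.0]]
contact_force: [-0.9, -4.6, 1.0]
gripper_width: 0.242
grasp_force: 25.0
```

Emit:
apply_moves --steps '[{"x": 0,"y": -0.46,"z": 0.05,"turn": 0,"hand": 0},{"x": 0,"y": -0.92,"z": 0.05,"turn": 0,"hand": 0},{"x": 0,"y": -1.38,"z": 0.02,"turn": 0,"hand": 0},{"x": 0,"y": -1.83,"z": -0.05,"turn": 0,"hand": 0},{"x": 0,"y": -2.28,"z": -0.16,"turn": 0,"hand": 0}]'

```text
time_s: 9.92
ee_pos: [0.4847, -0.0706, 0.0668]
tool_rot: [[0.968, 0.249, 0.001], [0.249, -0.968, 0.0], [0.001, 0.0, -1.0]]
contact_force: [2.6, -1.4, -1.9]
gripper_width: 0.236
grasp_force: 25.0
```

Emit:
apply_moves --steps '[{"x": 0,"y": -0.44,"z": -0.14,"turn": 0,"hand": 0},{"x": 0,"y": -0.86,"z": -0.32,"turn": 0,"hand": 0},{"x": 0,"y": -1.27,"z": -0.54,"turn": 0,"hand": 0},{"x": 0,"y": -1.66,"z": -0.79,"turn": 0,"hand": 0},{"x": 0,"y": -2.02,"z": -1.07,"turn": 0,"hand": 0}]'

```text
time_s: 10.33
ee_pos: [0.4798, -0.0507, 0.0777]
tool_rot: [[0.968, 0.249, 0.001], [0.249, -0.968, 0.0], [0.001, -0.0, -1.0]]
contact_force: [5.5, 0.1, -2.0]
gripper_width: 0.241
grasp_force: 25.0
```

Emit:
apply_moves --steps '[{"x": 0,"y": -0.34,"z": -0.31,"turn": 0,"hand": 0},{"x": 0,"y": -0.65,"z": -0.65,"turn": 0,"hand": 0},{"x": 0,"y": -0.94,"z": -1.01,"turn": 0,"hand": 0},{"x": 0,"y": -1.19,"z": -1.4,"turn": 0,"hand": 0},{"x": 0,"y": -1.41,"z": -1.8,"turn": 0,"hand": 0}]'

```text
time_s: 10.75
ee_pos: [0.4766, -0.037, 0.096]
tool_rot: [[0.968, 0.249, 0.002], [0.249, -0.968, 0.001], [0.002, -0.0, -1.0]]
contact_force: [6.5, 0.6, -1.5]
gripper_width: 0.241
grasp_force: 25.0
```

Emit:
apply_moves --steps '[{"x": 0,"y": -0.18,"z": -0.43,"turn": 0,"hand": 0},{"x": 0,"y": -0.33,"z": -0.86,"turn": 0,"hand": 0},{"x": 0,"y": -0.44,"z": -1.31,"turn": 0,"hand": 0},{"x": 0,"y": -0.52,"z": -1.76,"turn": 0,"hand": 0},{"x": 0,"y": -0.55,"z": -2.22,"turn": 0,"hand": 0}]'

```text
time_s: 11.17
ee_pos: [0.4753, -0.0318, 0.1182]
tool_rot: [[0.968, 0.249, 0.002], [0.249, -0.968, 0.0], [0.002, 0.0, -1.0]]
contact_force: [6.7, -0.2, -2.2]
gripper_width: 0.245
grasp_force: 25.0
```

Emit:
apply_moves --steps '[{"x": 0,"y": 0,"z": -0.46,"turn": 0,"hand": 0},{"x": 0,"y": 0.04,"z": -0.92,"turn": 0,"hand": 0},{"x": 0,"y": 0.12,"z": -1.38,"turn": 0,"hand": 0},{"x": 0,"y": 0.24,"z": -1.82,"turn": 0,"hand": 0},{"x": 0,"y": 0.4,"z": -2.25,"turn": 0,"hand": 0}]'

```text
time_s: 11.58
ee_pos: [0.4762, -0.0358, 0.1406]
tool_rot: [[0.968, 0.249, 0.002], [0.249, -0.968, 0.0], [0.002, -0.0, -1.0]]
contact_force: [8.0, -0.0, -3.2]
gripper_width: 0.242
grasp_force: 25.0
```

Emit:
apply_moves --steps '[{"x": 0,"y": 0.19,"z": -0.42,"turn": 0,"hand": 0},{"x": 0,"y": 0.41,"z": -0.83,"turn": 0,"hand": 0},{"x": 0,"y": 0.67,"z": -1.21,"turn": 0,"hand": 0},{"x": 0,"y": 0.96,"z": -1.57,"turn": 0,"hand": 0},{"x": 0,"y": 1.28,"z": -1.9,"turn": 0,"hand": 0}]'

```text
time_s: 12.0
ee_pos: [0.4792, -0.048, 0.1593]
tool_rot: [[0.968, 0.249, 0.001], [0.249, -0.968, 0.001], [0.001, -0.001, -1.0]]
contact_force: [6.9, 0.9, -4.2]
gripper_width: 0.239
grasp_force: 25.0
```

Emit:
apply_moves --steps '[{"x": 0,"y": 0.34,"z": -0.31,"turn": 0,"hand": 0},{"x": 0,"y": 0.71,"z": -0.58,"turn": 0,"hand": 0},{"x": 0,"y": 1.1,"z": -0.83,"turn": 0,"hand": 0},{"x": 0,"y": 1.51,"z": -1.04,"turn": 0,"hand": 0},{"x": 0,"y": 1.94,"z": -1.21,"turn": 0,"hand": 0}]'

```text
time_s: 12.42
ee_pos: [0.4836, -0.0663, 0.1711]
tool_rot: [[0.968, 0.25, -0.0], [0.25, -0.968, 0.002], [0.0, -0.002, -1.0]]
contact_force: [5.7, 4.3, -2.8]
gripper_width: 0.236
grasp_force: 25.0
```

Emit:
apply_moves --steps '[{"x": 0,"y": 0.43,"z": -0.14,"turn": 0,"hand": 0},{"x": 0,"y": 0.88,"z": -0.24,"turn": 0,"hand": 0},{"x": 0,"y": 1.34,"z": -0.31,"turn": 0,"hand": 0},{"x": 0,"y": 1.8,"z": -0.33,"turn": 0,"hand": 0},{"x": 0,"y": 2.26,"z": -0.32,"turn": 0,"hand": 0}]'

```text
time_s: 12.83
ee_pos: [0.4889, -0.0879, 0.1745]
tool_rot: [[0.968, 0.25, -0.001], [0.25, -0.968, 0.003], [-0.0, -0.003, -1.0]]
contact_force: [1.3, 5.0, 1.5]
gripper_width: 0.243
grasp_force: 25.0
```

Emit:
apply_moves --steps '[{"x": 0,"y": 0.46,"z": 0.05,"turn": 0,"hand": 0},{"x": 0,"y": 0.91,"z": 0.14,"turn": 0,"hand": 0},{"x": 0,"y": 1.35,"z": 0.27,"turn": 0,"hand": 0},{"x": 0,"y": 1.78,"z": 0.43,"turn": 0,"hand": 0},{"x": 0,"y": 2.2,"z": 0.63,"turn": 0,"hand": 0}]'

```text
time_s: 13.25
ee_pos: [0.4943, -0.11, 0.1683]
tool_rot: [[0.968, 0.25, -0.001], [0.25, -0.968, 0.001], [-0.001, -0.002, -1.0]]
contact_force: [-1.6, 4.8, 3.9]
gripper_width: 0.24
grasp_force: 25.0
```

```bash
cat > fit.py <<'E'
import numpy as np
from scipy.optimize import least_squares
np.set_printoptions(precision=3,suppress=True)
fw=np.array([[.4944,-.1103,.1681,-3.9,4.8,3.4],[.4986,-.1274,.1534,-4.9,4.5,4.8],[.501,-.1372,.1329,-6.7,3.8,6.8],[.5012,-.138,.1102,-6.4,3.5,7.9],[.4993,-.1301,.0892,-5.9,.8,8.4],[.4956,-.1147,.0735,-4.4,-2.8,6.7],[.4905,-.094,.0653,-.9,-4.6,1.0],[.4847,-.0706,.0668,2.6,-1.4,-1.9],[.4798,-.0507,.0777,5.5,.1,-2.0],[.4766,-.037,.096,6.5,.6,-1.5],[.4753,-.0318,.1182,6.7,-.2,-2.2],[.4762,-.0358,.1406,8.0,0,-3.2],[.4792,-.048,.1593,6.9,.9,-4.2],[.4836,-.0663,.1711,5.7,4.3,-2.8],[.4889,-.0879,.1745,1.3,5.0,1.5],[.4943,-.11,.1683,-1.6,4.8,3.9]])
X=np.array([.968,.25,0]);Y=np.array([.25,-.968,0])
def prep(d):
    y=d[:,:3]@Y;u=d[:,2]
    c=least_squares(lambda p:np.hypot(y-p[0],u-p[1])-p[2],[y.mean(),u.mean(),.055]).x
    th=np.arctan2(y-c[0],u-c[1]);fy,fz,fx=d[:,3:]@Y,d[:,5],d[:,3:]@X
    return c,th,-(fy*np.cos(th)-fz*np.sin(th)),fy*np.sin(th)+fz*np.cos(th),fx
def fit(th,t,nm):
    A=np.c_[np.ones_like(th),np.sin(th),np.cos(th)];s,*_=np.linalg.lstsq(A,t,rcond=None)
    print(nm,"D,a,b",s,"rms",np.std(t-A@s),"amp",np.hypot(*s[1:]),"heavy-down theta",np.arctan2(-s[2],s[1]))
    return s
if __name__=="__main__":
    c,th,t,rad,ax=prep(fw);print(c);print(np.c_[th,t,rad,ax]);fit(th,t,"fw")
E
python3 fit.py; python3 arc.py 0.4888 -0.4188790 16 5
```

```text
[0.205 0.12  0.055]
[[ 0.488  6.559  0.37  -2.575]
 [ 0.908  7.218 -1.446 -3.618]
 [ 1.326  7.893 -3.549 -5.536]
 [ 1.742  6.935 -6.261 -5.32 ]
 [ 2.153  5.778 -6.499 -5.511]
 [ 2.56   5.026 -4.714 -4.959]
 [ 2.978  4.334 -0.297 -2.021]
 [-2.863  2.451  1.274  2.167]
 [-2.437  2.269  0.696  5.349]
 [-2.014  1.803 -0.3    6.442]
 [-1.596  2.246 -1.813  6.436]
 [-1.179  2.195 -3.07   7.744]
 [-0.768  2.304 -3.614  6.904]
 [-0.363  3.553 -1.646  6.593]
 [ 0.049  4.583  1.279  2.508]
 [ 0.481  6.278  1.124 -0.349]]
fw D,a,b [4.344 2.768 0.649] rms 0.4157231408711138 amp 2.842888850175212 heavy-down theta -0.23043174606911979
0 0.07 -0.42,-0.2 -0.85,-0.36 -1.29,-0.49 -1.74,-0.58 -2.2,-0.63
1 -0.349 -0.46,-0.01 -0.92,0.01 -1.37,0.08 -1.82,0.18 -2.26,0.32
2 -0.768 -0.43,0.17 -0.84,0.38 -1.23,0.63 -1.6,0.9 -1.94,1.21
3 -1.187 -0.32,0.33 -0.61,0.69 -0.87,1.07 -1.09,1.48 -1.28,1.9
4 -1.606 -0.16,0.43 -0.27,0.87 -0.35,1.33 -0.4,1.79 -0.4,2.25
5 -2.024 0.04,0.46 0.11,0.91 0.22,1.36 0.37,1.79 0.55,2.22
6 -2.443 0.22,0.4 0.47,0.79 0.76,1.15 1.07,1.49 1.41,1.8
7 -2.862 0.37,0.28 0.75,0.53 1.16,0.75 1.58,0.93 2.02,1.07
8 -3.281 0.45,0.11 0.9,0.18 1.36,0.21 1.82,0.21 2.28,0.16
9 -3.7 0.46,-0.08 0.9,-0.2 1.33,-0.36 1.75,-0.55 2.15,-0.78
10 -4.119 0.38,-0.26 0.74,-0.55 1.07,-0.87 1.37,-1.22 1.65,-1.59
11 -4.538 0.24,-0.39 0.45,-0.8 0.62,-1.23 0.75,-1.67 0.85,-2.12
12 -4.957 0.06,-0.45 0.09,-0.92 0.07,-1.38 0.02,-1.83 -0.08,-2.28
13 -5.376 -0.13,-0.45 -0.29,-0.88 -0.49,-1.29 -0.73,-1.69 -1.0,-2.06
14 -5.794 -0.3,-0.35 -0.62,-0.68 -0.98,-0.97 -1.35,-1.24 -1.75,-1.47
15 -6.213 -0.42,-0.2 -0.85,-0.36 -1.29,-0.49 -1.74,-0.58 -2.2,-0.63
```

Forward fit: the heavy side is down at θ≈−0.23, amplitude 2.84 N. I'll turn back the other way to cancel drag effects.

Emit:
apply_moves --steps '[{"x": 0,"y": -0.42,"z": -0.2,"turn": 0,"hand": 0},{"x": 0,"y": -0.85,"z": -0.36,"turn": 0,"hand": 0},{"x": 0,"y": -1.29,"z": -0.49,"turn": 0,"hand": 0},{"x": 0,"y": -1.74,"z": -0.58,"turn": 0,"hand": 0},{"x": 0,"y": -2.2,"z": -0.63,"turn": 0,"hand": 0}]'

```text
time_s: 13.67
ee_pos: [0.4892, -0.089, 0.1745]
tool_rot: [[0.968, 0.249, 0.0], [0.249, -0.968, -0.0], [0.0, 0.001, -1.0]]
contact_force: [1.3, -2.7, -1.1]
gripper_width: 0.237
grasp_force: 25.0
```

Emit:
apply_moves --steps '[{"x": 0,"y": -0.46,"z": -0.01,"turn": 0,"hand": 0},{"x": 0,"y": -0.92,"z": 0.01,"turn": 0,"hand": 0},{"x": 0,"y": -1.37,"z": 0.08,"turn": 0,"hand": 0},{"x": 0,"y": -1.82,"z": 0.18,"turn": 0,"hand": 0},{"x": 0,"y": -2.26,"z": 0.32,"turn": 0,"hand": 0}]'

```text
time_s: 14.08
ee_pos: [0.484, -0.0673, 0.1715]
tool_rot: [[0.968, 0.249, 0.001], [0.249, -0.968, -0.001], [0.001, 0.001, -1.0]]
contact_force: [3.2, -4.1, -0.3]
gripper_width: 0.239
grasp_force: 25.0
```

Emit:
apply_moves --steps '[{"x": 0,"y": -0.43,"z": 0.17,"turn": 0,"hand": 0},{"x": 0,"y": -0.84,"z": 0.38,"turn": 0,"hand": 0},{"x": 0,"y": -1.23,"z": 0.63,"turn": 0,"hand": 0},{"x": 0,"y": -1.6,"z": 0.9,"turn": 0,"hand": 0},{"x": 0,"y": -1.94,"z": 1.21,"turn": 0,"hand": 0}]'

```text
time_s: 14.5
ee_pos: [0.4795, -0.0488, 0.1598]
tool_rot: [[0.968, 0.249, 0.002], [0.249, -0.968, -0.001], [0.002, 0.002, -1.0]]
contact_force: [4.2, -4.7, 2.9]
gripper_width: 0.242
grasp_force: 25.0
```

Emit:
apply_moves --steps '[{"x": 0,"y": -0.32,"z": 0.33,"turn": 0,"hand": 0},{"x": 0,"y": -0.61,"z": 0.69,"turn": 0,"hand": 0},{"x": 0,"y": -0.87,"z": 1.07,"turn": 0,"hand": 0},{"x": 0,"y": -1.09,"z": 1.48,"turn": 0,"hand": 0},{"x": 0,"y": -1.28,"z": 1.9,"turn": 0,"hand": 0}]'

```text
time_s: 14.92
ee_pos: [0.4764, -0.036, 0.1409]
tool_rot: [[0.968, 0.249, 0.003], [0.249, -0.968, -0.0], [0.003, 0.001, -1.0]]
contact_force: [3.3, -3.2, 6.7]
gripper_width: 0.24
grasp_force: 25.0
```

Emit:
apply_moves --steps '[{"x": 0,"y": -0.16,"z": 0.43,"turn": 0,"hand": 0},{"x": 0,"y": -0.27,"z": 0.87,"turn": 0,"hand": 0},{"x": 0,"y": -0.35,"z": 1.33,"turn": 0,"hand": 0},{"x": 0,"y": -0.4,"z": 1.79,"turn": 0,"hand": 0},{"x": 0,"y": -0.4,"z": 2.25,"turn": 0,"hand": 0}]'

```text
time_s: 15.33
ee_pos: [0.4754, -0.0318, 0.1184]
tool_rot: [[0.968, 0.249, 0.003], [0.249, -0.968, 0.0], [0.003, 0.0, -1.0]]
contact_force: [2.9, 0.4, 8.7]
gripper_width: 0.239
grasp_force: 25.0
```

Emit:
apply_moves --steps '[{"x": 0,"y": 0.04,"z": 0.46,"turn": 0,"hand": 0},{"x": 0,"y": 0.11,"z": 0.91,"turn": 0,"hand": 0},{"x": 0,"y": 0.22,"z": 1.36,"turn": 0,"hand": 0},{"x": 0,"y": 0.37,"z": 1.79,"turn": 0,"hand": 0},{"x": 0,"y": 0.55,"z": 2.22,"turn": 0,"hand": 0}]'

```text
time_s: 15.75
ee_pos: [0.4766, -0.0369, 0.0961]
tool_rot: [[0.968, 0.249, 0.002], [0.249, -0.968, 0.001], [0.002, -0.001, -1.0]]
contact_force: [1.7, 1.7, 7.0]
gripper_width: 0.238
grasp_force: 25.0
```

Emit:
apply_moves --steps '[{"x": 0,"y": 0.22,"z": 0.4,"turn": 0,"hand": 0},{"x": 0,"y": 0.47,"z": 0.79,"turn": 0,"hand": 0},{"x": 0,"y": 0.76,"z": 1.15,"turn": 0,"hand": 0},{"x": 0,"y": 1.07,"z": 1.49,"turn": 0,"hand": 0},{"x": 0,"y": 1.41,"z": 1.8,"turn": 0,"hand": 0}]'

```text
time_s: 16.17
ee_pos: [0.4798, -0.0503, 0.0778]
tool_rot: [[0.968, 0.249, 0.001], [0.249, -0.968, 0.002], [0.001, -0.001, -1.0]]
contact_force: [1.3, 4.6, 6.3]
gripper_width: 0.245
grasp_force: 25.0
```

Emit:
apply_moves --steps '[{"x": 0,"y": 0.37,"z": 0.28,"turn": 0,"hand": 0},{"x": 0,"y": 0.75,"z": 0.53,"turn": 0,"hand": 0},{"x": 0,"y": 1.16,"z": 0.75,"turn": 0,"hand": 0},{"x": 0,"y": 1.58,"z": 0.93,"turn": 0,"hand": 0},{"x": 0,"y": 2.02,"z": 1.07,"turn": 0,"hand": 0}]'

```text
time_s: 16.58
ee_pos: [0.4845, -0.0697, 0.0669]
tool_rot: [[0.968, 0.249, -0.0], [0.249, -0.968, 0.002], [0.0, -0.002, -1.0]]
contact_force: [0.7, 5.2, 4.4]
gripper_width: 0.236
grasp_force: 25.0
```

Emit:
apply_moves --steps '[{"x": 0,"y": 0.45,"z": 0.11,"turn": 0,"hand": 0},{"x": 0,"y": 0.9,"z": 0.18,"turn": 0,"hand": 0},{"x": 0,"y": 1.36,"z": 0.21,"turn": 0,"hand": 0},{"x": 0,"y": 1.82,"z": 0.21,"turn": 0,"hand": 0},{"x": 0,"y": 2.28,"z": 0.16,"turn": 0,"hand": 0}]'

```text
time_s: 17.0
ee_pos: [0.4897, -0.0915, 0.0649]
tool_rot: [[0.968, 0.249, -0.001], [0.249, -0.968, 0.003], [-0.001, -0.003, -1.0]]
contact_force: [0.7, 5.4, 1.8]
gripper_width: 0.237
grasp_force: 25.0
```

Emit:
apply_moves --steps '[{"x": 0,"y": 0.46,"z": -0.08,"turn": 0,"hand": 0},{"x": 0,"y": 0.9,"z": -0.2,"turn": 0,"hand": 0},{"x": 0,"y": 1.33,"z": -0.36,"turn": 0,"hand": 0},{"x": 0,"y": 1.75,"z": -0.55,"turn": 0,"hand": 0},{"x": 0,"y": 2.15,"z": -0.78,"turn": 0,"hand": 0}]'

```text
time_s: 17.42
ee_pos: [0.4952, -0.1136, 0.0728]
tool_rot: [[0.968, 0.249, -0.002], [0.249, -0.968, 0.001], [-0.001, -0.001, -1.0]]
contact_force: [-3.5, 5.0, 1.3]
gripper_width: 0.24
grasp_force: 25.0
```

Emit:
apply_moves --steps '[{"x": 0,"y": 0.38,"z": -0.26,"turn": 0,"hand": 0},{"x": 0,"y": 0.74,"z": -0.55,"turn": 0,"hand": 0},{"x": 0,"y": 1.07,"z": -0.87,"turn": 0,"hand": 0},{"x": 0,"y": 1.37,"z": -1.22,"turn": 0,"hand": 0},{"x": 0,"y": 1.65,"z": -1.59,"turn": 0,"hand": 0}]'

```text
time_s: 17.83
ee_pos: [0.4991, -0.1297, 0.0888]
tool_rot: [[0.968, 0.249, -0.002], [0.249, -0.968, 0.001], [-0.002, -0.002, -1.0]]
contact_force: [-2.9, 6.7, 1.3]
gripper_width: 0.238
grasp_force: 25.0
```

Emit:
apply_moves --steps '[{"x": 0,"y": 0.24,"z": -0.39,"turn": 0,"hand": 0},{"x": 0,"y": 0.45,"z": -0.8,"turn": 0,"hand": 0},{"x": 0,"y": 0.62,"z": -1.23,"turn": 0,"hand": 0},{"x": 0,"y": 0.75,"z": -1.67,"turn": 0,"hand": 0},{"x": 0,"y": 0.85,"z": -2.12,"turn": 0,"hand": 0}]'

```text
time_s: 18.25
ee_pos: [0.5011, -0.138, 0.1099]
tool_rot: [[0.968, 0.249, -0.002], [0.249, -0.968, 0.001], [-0.002, -0.002, -1.0]]
contact_force: [-3.6, 3.6, -0.4]
gripper_width: 0.24
grasp_force: 25.0
```

Emit:
apply_moves --steps '[{"x": 0,"y": 0.06,"z": -0.45,"turn": 0,"hand": 0},{"x": 0,"y": 0.09,"z": -0.92,"turn": 0,"hand": 0},{"x": 0,"y": 0.07,"z": -1.38,"turn": 0,"hand": 0},{"x": 0,"y": 0.02,"z": -1.83,"turn": 0,"hand": 0},{"x": 0,"y": -0.08,"z": -2.28,"turn": 0,"hand": 0}]'

```text
time_s: 18.67
ee_pos: [0.5009, -0.1373, 0.1327]
tool_rot: [[0.968, 0.249, -0.002], [0.249, -0.969, 0.001], [-0.002, -0.001, -1.0]]
contact_force: [-3.8, 3.4, -2.5]
gripper_width: 0.241
grasp_force: 25.0
```

Emit:
apply_moves --steps '[{"x": 0,"y": -0.13,"z": -0.45,"turn": 0,"hand": 0},{"x": 0,"y": -0.29,"z": -0.88,"turn": 0,"hand": 0},{"x": 0,"y": -0.49,"z": -1.29,"turn": 0,"hand": 0},{"x": 0,"y": -0.73,"z": -1.69,"turn": 0,"hand": 0},{"x": 0,"y": -1.0,"z": -2.06,"turn": 0,"hand": 0}]'

```text
time_s: 19.08
ee_pos: [0.4986, -0.1276, 0.1534]
tool_rot: [[0.968, 0.249, -0.001], [0.249, -0.968, 0.0], [-0.001, -0.0, -1.0]]
contact_force: [-5.2, 1.1, -4.4]
gripper_width: 0.24
grasp_force: 24.9
```

Emit:
apply_moves --steps '[{"x": 0,"y": -0.3,"z": -0.35,"turn": 0,"hand": 0},{"x": 0,"y": -0.62,"z": -0.68,"turn": 0,"hand": 0},{"x": 0,"y": -0.98,"z": -0.97,"turn": 0,"hand": 0},{"x": 0,"y": -1.35,"z": -1.24,"turn": 0,"hand": 0},{"x": 0,"y": -1.75,"z": -1.47,"turn": 0,"hand": 0}]'

```text
time_s: 19.5
ee_pos: [0.4945, -0.1107, 0.1682]
tool_rot: [[0.969, 0.249, -0.0], [0.249, -0.969, -0.0], [-0.001, 0.0, -1.0]]
contact_force: [-4.6, -1.9, -6.2]
gripper_width: 0.239
grasp_force: 24.9
```

Emit:
apply_moves --steps '[{"x": 0,"y": -0.42,"z": -0.2,"turn": 0,"hand": 0},{"x": 0,"y": -0.85,"z": -0.36,"turn": 0,"hand": 0},{"x": 0,"y": -1.29,"z": -0.49,"turn": 0,"hand": 0},{"x": 0,"y": -1.74,"z": -0.58,"turn": 0,"hand": 0},{"x": 0,"y": -2.2,"z": -0.63,"turn": 0,"hand": 0}]'

```text
time_s: 19.92
ee_pos: [0.4894, -0.0895, 0.1746]
tool_rot: [[0.969, 0.249, 0.001], [0.249, -0.969, -0.001], [0.0, 0.001, -1.0]]
contact_force: [-2.5, -3.9, -6.4]
gripper_width: 0.239
grasp_force: 25.0
```

```bash
cat > fit2.py <<'E'
from fit import *
bw=np.array([[.4892,-.089,.1745,1.3,-2.7,-1.1],[.484,-.0673,.1715,3.2,-4.1,-.3],[.4795,-.0488,.1598,4.2,-4.7,2.9],[.4764,-.036,.1409,3.3,-3.2,6.7],[.4754,-.0318,.1184,2.9,.4,8.7],[.4766,-.0369,.0961,1.7,1.7,7.0],[.4798,-.0503,.0778,1.3,4.6,6.3],[.4845,-.0697,.0669,.7,5.2,4.4],[.4897,-.0915,.0649,.7,5.4,1.8],[.4952,-.1136,.0728,-3.5,5.0,1.3],[.4991,-.1297,.0888,-2.9,6.7,1.3],[.5011,-.138,.1099,-3.6,3.6,-.4],[.5009,-.1373,.1327,-3.8,3.4,-2.5],[.4986,-.1276,.1534,-5.2,1.1,-4.4],[.4945,-.1107,.1682,-4.6,-1.9,-6.2],[.4894,-.0895,.1746,-2.5,-3.9,-6.4]])
c,tf,ff,_,_=prep(fw);c2,tb,fb,rb,ab=prep(bw);print(c,c2);print(np.c_[tb,fb,rb,ab])
fit(tf,ff,"fw");fit(tb,fb,"bw");fit(tb[1:],fb[1:],"bw1")
th=np.r_[tf,tb[1:]];t=np.r_[ff,fb[1:]];sg=np.r_[np.ones(16),-np.ones(15)]
A=np.c_[sg,np.sin(th),np.cos(th),sg*np.sin(th),sg*np.cos(th)];s,*_=np.linalg.lstsq(A,t,rcond=None)
e=t-A@s;C=np.linalg.inv(A.T@A)*e.var()*31/26
print(s,np.sqrt(np.diag(C)),"th_h",np.arctan2(-s[2],s[1]))
E
python3 fit2.py
```

```text
[0.205 0.12  0.055] [0.205 0.12  0.055]
[[ 0.069 -3.007 -0.896  0.583]
 [-0.343 -4.39  -1.886  2.073]
 [-0.751 -6.071 -1.704  2.891]
 [-1.173 -7.696 -1.023  2.394]
 [-1.593 -8.691 -0.527  2.907]
 [-2.012 -6.852 -1.883  2.071]
 [-2.43  -7.24  -2.076  2.408]
 [-2.845 -5.931 -2.79   1.978]
 [ 3.027 -4.812 -2.368  2.028]
 [ 2.585 -4.168 -4.121 -2.138]
 [ 2.164 -2.955 -6.704 -1.132]
 [ 1.748 -1.166 -4.246 -2.585]
 [ 1.33  -1.418 -4.714 -2.828]
 [ 0.91  -2.023 -4.567 -4.759]
 [ 0.493 -3.541 -5.136 -4.928]
 [ 0.078 -3.64  -6.134 -3.395]]
fw D,a,b [4.344 2.768 0.649] rms 0.4157231408711138 amp 2.842888850175212 heavy-down theta -0.23043174606911979
bw D,a,b [-4.657  3.027  0.727] rms 0.5482519738979813 amp 3.1128148338747756 heavy-down theta -0.235758270504051
bw1 D,a,b [-4.704  3.02   0.632] rms 0.5287594635114369 amp 3.085703421778141 heavy-down theta -0.20630259893787786
[ 4.519  2.889  0.63  -0.131 -0.001] [0.093 0.133 0.131 0.133 0.131] th_h -0.21477259171801874
```

The heavy side is down at θ≈−0.22±0.05, but a constant force-sensor bias could shift this. I'll open slightly to measure the bias, then regrip and do one more forward turn.

Emit:
apply_moves --steps '[{"x": 0,"y": 0,"z": 0,"turn": 0,"hand": 3.6},{"x": 0,"y": 0,"z": 0,"turn": 0,"hand": 3.6},{"x": 0,"y": 0,"z": 0,"turn": 0,"hand": 3.6},{"x": 0,"y": 0,"z": 0,"turn": 0,"hand": 3.6},{"x": 0,"y": 0,"z": 0,"turn": 0,"hand": 3.6}]'

```text
time_s: 20.33
ee_pos: [0.4897, -0.0895, 0.1747]
tool_rot: [[0.968, 0.249, 0.001], [0.249, -0.968, -0.0], [0.001, 0.0, -1.0]]
contact_force: [-0.1, 0.2, -0.4]
gripper_width: 0.409
grasp_force: 0.0
```

Run:
```python
from h import *
F=[]
for i in range(40):
    r.read_camera("scene");s=r.observe();F.append(s["contact_force"])
F=np.array(F);print(s["time_s"],s["ee_pos"],s["gripper_width"]*8.81,s["grasp_force"],F.mean(0),F.std(0)/40**.5)
```

```text
22.3333 [ 0.4893 -0.0894  0.1744] 3.590639084154533 0.0 [-0.1504  0.1414  0.0558] [0.0824 0.0797 0.069 ]
```

Emit:
apply_moves --steps '[{"x": 0,"y": 0,"z": 0,"turn": 0,"hand": 2.6},{"x": 0,"y": 0,"z": 0,"turn": 0,"hand": 2.4},{"x": 0,"y": 0,"z": 0,"turn": 0,"hand": 2},{"x": 0,"y": 0,"z": 0,"turn": 0,"hand": 1},{"x": 0,"y": 0,"z": 0,"turn": 0,"hand": 0},{"x": 0,"y": 0,"z": 0,"turn": 0,"hand": 0}]' --newtons 30

```text
time_s: 22.83
ee_pos: [0.4892, -0.0892, 0.1744]
tool_rot: [[0.968, 0.249, -0.0], [0.249, -0.968, 0.0], [-0.0, -0.0, -1.0]]
contact_force: [-0.9, 1.7, -0.6]
gripper_width: 0.242
grasp_force: 30.0
```

The sensor bias is about zero, so θ≈−0.215 stands. Moving there and holding.

Emit:
apply_moves --steps '[{"x": 0,"y": -0.19,"z": -0.01,"turn": 0,"hand": 0},{"x": 0,"y": -0.38,"z": -0.01,"turn": 0,"hand": 0},{"x": 0,"y": -0.77,"z": 0,"turn": 0,"hand": 0},{"x": 0,"y": -1.15,"z": 0.04,"turn": 0,"hand": 0},{"x": 0,"y": -1.4,"z": 0.08,"turn": 0,"hand": 0},{"x": 0,"y": -1.56,"z": 0.11,"turn": 0,"hand": 0},{"x": 0,"y": -1.56,"z": 0.11,"turn": 0,"hand": 0},{"x": 0,"y": -1.56,"z": 0.11,"turn": 0,"hand": 0},{"x": 0,"y": -1.56,"z": 0.11,"turn": 0,"hand": 0},{"x": 0,"y": -1.56,"z": 0.11,"turn": 0,"hand": 0}]'

```text
time_s: 23.67
ee_pos: [0.4855, -0.0739, 0.1733]
tool_rot: [[0.968, 0.249, 0.0], [0.249, -0.968, 0.001], [0.0, -0.001, -1.0]]
contact_force: [2.2, 0.5, -1.3]
gripper_width: 0.236
grasp_force: 30.0
```

Run:
```python
from h import *
import cv2
from fit import prep,fw
F=[]
for i in range(10):
    c=r.read_camera("scene");s=r.observe();F.append(s["contact_force"])
p=np.array(s["ee_pos"]);Y=np.array([.25,-.968,0]);cc=prep(fw)[0]
print(s["time_s"],p,s["gripper_width"]*8.81,s["grasp_force"],np.mean(F,0),np.abs(s["qvel"]).max(),"theta",np.arctan2(p@Y-cc[0],p[2]-cc[1]))
t=r.read_camera("top")
cv2.imwrite("pics/end.png",np.hstack([cv2.resize(c["pixels"][100:300,220:420],None,fx=2,fy=2),cv2.resize(t["pixels"][130:330,280:480],None,fx=2,fy=2)]))
```

```text
24.1667 [ 0.485 -0.074  0.173] 2.091822703653683 30.00633515417576 [ 2.681  2.309 -1.554] 0.0015472989881069959 theta -0.21352189435994773
```

View pics/end.png

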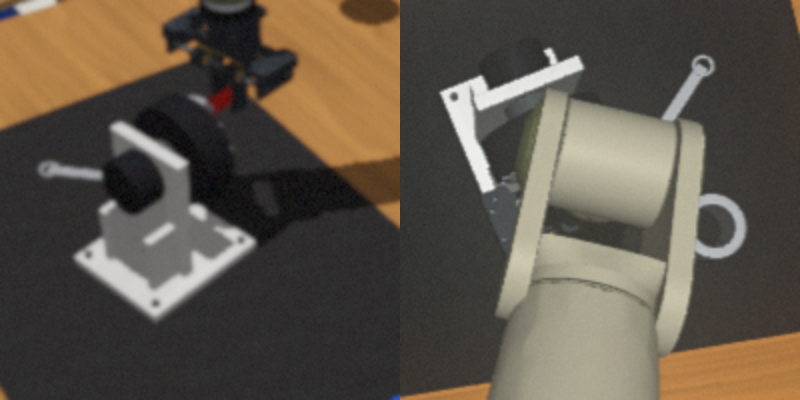

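The handle is held at (222,98) in the scene crop. The bush at (720,226), the wrench and the stand look undisturbed, and the arm is still. Handing in.

```bash
python3 -c "
from rig import r
print(r.job_done())"
```

```text
the job is handed in; nothing more can be done
None
```

I turned the rotor more than once right round in both directions, felt the heavy side, and brought it to the bottom (rotor angle −0.21 rad, good to about ±0.05 rad). I handed in with the gripper holding the handle still at about 24 s, and no result came back.

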